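# Stack the notched tasting tray over the key of the bottom tray

## Robot

A 6-joint arm with a two-finger parallel gripper is mounted at the origin on the work surface. World frame = base frame: x ahead of the robot, y to its left, z up, the work surface at z = 0. Lengths are in mm, angles in rad, forces in N, time in s.
With the tool pointing down it reaches from about 300 to 775 mm from the base axis. Payload 14.6 kg.
Tool frame: the origin (TCP) lies at the very end of the fingers, on their centre line; the grasp point (between the pads) lies 19 mm behind it; z points along the fingers, y is the line along which they close (so a half turn about z gives the same grasp; the last joint's range is limited). The gripper opens to 94 mm and grips with 3 to 60 N. Pads are 16 mm wide; open, the fingers measure 119 mm over their backs; the gripper's body (75 mm by 177 mm) begins 78 mm behind the grasp point.
Start: joints at [-1.406, 0.3, 1.521, -0, 1.321, -0.067], TCP at [126.345, -535.281, 205.446] pointing down, gripper open.
Joint ranges: [-3.03, 3.03], [-0.79, 2.21], [0.23, 2.52], [-1.04, 4.18], [0, 3.07], [-2.55, 2.55]. Speed limits (rad/s): [2.22, 2.22, 2.57, 3.14, 3.14, 3.14].

## Interface

Orientations are given as [roll, pitch, yaw] about the fixed x, y, z axes, in that order (R = Rz(yaw) Ry(pitch) Rx(roll)).
In Python, from cell import manip, camera, get_calibration gives the robot as it stands.
- The arm moves only by the tool arm_command, never from a script. Its argument "targets" is a list of rows, each an object of numbers: "hand": the opening, from -1 (shut) to 1 (fully open), so that 0 is half open; "x", "y", "z": the shift along the tool's x, y, z in m; "yaw": the turn about the tool's z in rad. In form: [{"hand": .., "x": .., "y": .., "z": .., "yaw": ..}, ...]. A call has 1 to 10 rows; each row shifts and turns the commanded pose from where the row before left it, along the tool's axes as they then stand; what a row does not reach is not made up. A row lasts 1/10 s, in which the tool goes at most 50 mm and 8.59 degrees, less where a joint would pass 70% of its speed; a pose out of reach is approached as far as the arm can. A call is refused whole if a number of a shift passes 0.05 or a number of a turn 0.15, either way. A call with a gripper value outside its range is refused whole. The fingers move at their own pace and stop on an object; "newtons" is the grip in N (left out, the last holds). Time passes only in rows, so rows that do not move let the fingers close. It gives the time, the measured TCP pose, the force, the opening and the grip force at its end, in the units of the state.
- manip.read_state(): the state, without advancing time (a new reading comes with each control period).
- camera(name): name is "side" or "top"; returns the picture (384x512x3 uint8, red, green, blue); there is no depth.
- get_calibration(name): a dict with "K" (3x3 intrinsics, pixels), "cam_to_world" (4x4, takes a point from camera to world coordinates). Camera axes: x right, y up, looking along -z (the intrinsics and any distortion apply to the point x, -y, -z); pixel columns grow to the right and rows downward; lengths in mm; the calibration is good to about 2 mm. A picture is of the moment at which its call begins. get_calibration takes no time and is no camera call.
- manip.sign_off(): hands the job in; it is judged then, once.
The state is a dict: "clock": time; "joints": joint angles; "qd": joint speeds; "effort": joint torques, N m; "eef_pos": TCP position; "eef_rot": TCP orientation; "wrist_force": force on the tool from outside, world axes, zero at the start; "moment": the same for the moment, N m; "finger_gap": finger opening in mm; "finger_force": force on a finger pad.
Only numpy, scipy, OpenCV 4.12 (cv2) and the standard library are available. Lean on these libraries where they do the work, as an engineer would, in place of code of your own. Each camera call takes 0.05 s, during which the arm holds its last target. There are 200 camera calls.

## Task

At the bread-tasting counter, pick up the white tray with the green-edged notch by its wooden carrying bar and set it down squarely on top of the dark wooden tray, with the notch over the green key so that it sits flat on the rim. Lower it into place by hand rather than dropping it, then let go; leave the white tray without a notch and the grain jar where they are.

Things in the scene. Friction and masses are not known exactly. Their poses are not given: they have to be found in the camera images.
- notched_tray: White tray, 150 (x) x 110 (y) mm, rim 22 high, about 0.35 kg, bread fixed in it. Dark wooden carrying bar over its centre along x: 60 long, 16 thick (y), 46 to 72 mm above the underside, on two posts. Green-edged notch in the middle of the +x end, open at the end and through the floor: 56 wide (y), from x = 41 to 75. Origin: centre of the underside, on the table; z up, x lengthwise towards the notch.
- base_tray: Dark brown wooden open tray, does not move, 150 (x) x 110 (y) mm, flat rim 45 high, bread inside. Green upright key at the middle of the +x end (x = 61 to 75), 20 wide (y), top 30 above the rim. Origin: centre of the underside, on the table; z up, x towards the key. Stacked right, the outlines coincide, both x axes agree and the notched tray's origin is 45 above this one.
- plain_tray: White tray, 150 (x) x 110 (y) mm, rim 22 high, about 0.35 kg, bread fixed in it. Dark wooden carrying bar over its centre along x: 60 long, 16 thick (y), 46 to 72 mm above the underside, on two posts. No notch, no green: both ends closed. A bystander. Origin: centre of the underside; z up, x lengthwise.
- grain_jar: Amber glass jar of grain with a pale wooden lid, 68 mm across, 110 mm high, about 0.45 kg, standing beyond the trays. A bystander. Origin: centre of the underside; z up.
Things that resemble listed ones, but are neither listed nor needed, are in the scene too. What is shaped like the notched_tray but red is not meant.

How it is judged (in metres and radians):
On the way:
1. the notched tray, held in the fingers, is lowered over the wooden tray to within 15 mm of its rim (contact force between the fingers and notched_tray above 0.5 N and horizontal distance between notched_tray and base_tray below 0.025 m and z of notched_tray in the frame of base_tray below 0.06 m and angle between the x axis of notched_tray and the x axis of base_tray, either way round below 0.26 rad), for 0.05 s.
At the end, for the whole second after the job is handed in: The notched tray rests flat on the wooden tray's rim (underside 39 to 50 mm up, tilt under 0.06 rad), key in the notch, centres within 18 mm and lengths aligned within 12 degrees, released and at rest; the plain tray and the jar are within 30 mm of where they were, the jar upright (horizontal distance between notched_tray and base_tray below 0.018 m and z of notched_tray in the frame of base_tray between 0.039 and 0.05 m and angle between notched_tray's own z axis and vertical below 0.06 rad and angle between the x axis of notched_tray and the x axis of base_tray, either way round below 0.21 rad and linear speed of notched_tray below 0.02 m/s and angular speed of notched_tray below 0.1 rad/s and distance of each of plain_tray, grain_jar from where it was at the start of the episode below 0.03 m and angle between grain_jar's own z axis and vertical below 0.2 rad); the robot touches nothing.
It fails at once if the plain tray is moved more than 30 mm (distance of plain_tray from where it was at the start of the episode above 0.03 m).
It fails at once if the grain jar is moved more than 30 mm or tipped (distance of grain_jar from where it was at the start of the episode above 0.03 m or angle between grain_jar's own z axis and vertical above 0.35 rad).
It also fails if it takes over 42 s, if anything falls off the work surface, if the arm or the gripper's body presses on something with over 40 N, if the wrist force passes 120 N, or if a joint passes its speed limit or range.

## Working session

There is one attempt and no reset: what is moved stays moved. The work goes in short steps, Python scripts to look and compute and a tool call to move; the robot and the scene stay as the last step left them, time stands still between calls to the robot, and variables do not carry over. Pictures are saved under pics/ and viewed, at most 10 in all, crops included, and the job is handed in when it is done.

Besides the shell and the picture viewer there is one more tool, called after "Request:" by a JSON object that holds its "name" and its "arguments". arm_command: Moves the arm, as the interface text tells. Its arguments: {"type":"object","properties":{"targets":{"type":"array"},"newtons":{"type":"number"}},"required":["targets"]}

```bash
mkdir -p pics; python3 - <<'E'
from cell import manip,camera,get_calibration
import cv2
for n in("top","side"):
    cv2.imwrite(f"pics/{n}0.png",camera(n)[:,:,::-1]); c=get_calibration(n); print(n,c)
print(manip.read_state())
E
```

```text
top {'K': array([[462.2942777 ,   0.        , 256.49451093],
       [  0.        , 462.2942777 , 178.33265643],
       [  0.        ,   0.        ,   1.        ]]), 'cam_to_world': array([[ 2.30094906e-02,  9.81125254e-01, -1.91999478e-01,
         4.16197621e+02],
       [-9.99727246e-01,  2.33493187e-02, -4.92753598e-04,
        -1.66309390e+00],
       [ 3.99960401e-03,  1.91958448e-01,  9.81394904e-01,
         1.19696901e+03],
       [ 0.00000000e+00,  0.00000000e+00,  0.00000000e+00,
         1.00000000e+00]])}
side {'K': array([[379.79267412,   0.        , 256.83422527],
       [  0.        , 379.79267412, 186.88875407],
       [  0.        ,   0.        ,   1.        ]]), 'cam_to_world': array([[-9.87693114e-01,  1.16916857e-01, -1.03888211e-01,
         5.43815588e+02],
       [-1.55001802e-01, -6.42955235e-01,  7.50055336e-01,
         6.56595938e+02],
       [ 2.08986433e-02,  7.56927351e-01,  6.53164782e-01,
         6.31447407e+02],
       [ 0.00000000e+00,  0.00000000e+00,  0.00000000e+00,
         1.00000000e+00]])}
{'clock': 0.1, 'joints': array([-1.40557180e+00,  3.00402743e-01,  1.52150682e+00,  4.48027671e-06,
        1.32070387e+00, -6.66185935e-02]), 'qd': array([-0.0009097 ,  0.00083446, -0.00256798, -0.00015755, -0.00020736,
        0.00012   ]), 'effort': array([ 1.05426116e-03, -5.32645476e+01, -3.53281689e+01,  7.09385052e-02,
        2.35204009e-02, -5.62017726e-05]), 'eef_pos': array([ 126.3245756 , -535.05810775,  204.95524237]), 'eef_rot': array([-3.14057443e+00, -7.22823629e-05,  2.31841974e-01]), 'wrist_force': array([-0.33438157,  0.69620304,  0.20682756]), 'moment': array([-0.00629078,  0.00405237,  0.00258738]), 'finger_force': 0.0, 'finger_gap': 93.99012366911457}
```

View pics/top0.png

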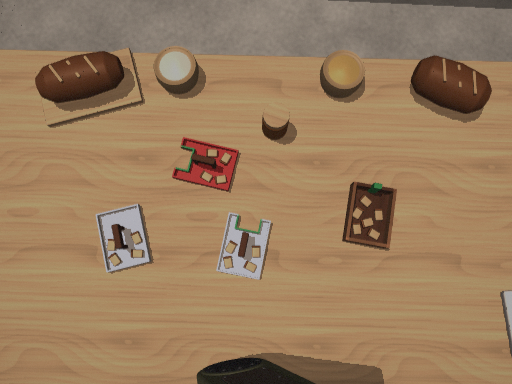

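View pics/side0.png

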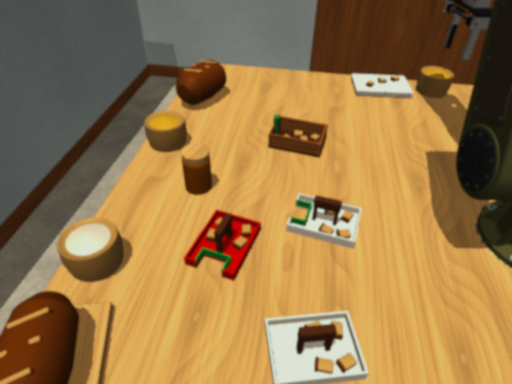

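The top view shows the notched tray at about (245,246) with its notch facing up, and the base tray at (370,215) with its key at (377,188). The plain tray is at (124,238), the jar at (275,120), and the red decoy at (206,165).

```bash
cat > h.py <<'E'
import numpy as np,cv2
from cell import manip,camera,get_calibration
def cast(n,uv,z):
    c=get_calibration(n);K=c["K"];T=c["cam_to_world"]
    uv=np.atleast_2d(np.asarray(uv,float))
    d=np.c_[(uv[:,0]-K[0,2])/K[0,0],-(uv[:,1]-K[1,2])/K[1,1],-np.ones(len(uv))]@T[:3,:3].T
    o=T[:3,3]; return (o+d*((z-o[2])/d[:,2])[:,None])[:,:2]
def big(m,box):
    z=np.zeros_like(m);x0,y0,x1,y1=box;z[y0:y1,x0:x1]=m[y0:y1,x0:x1]
    cs,_=cv2.findContours(z,cv2.RETR_EXTERNAL,cv2.CHAIN_APPROX_NONE)
    return max(cs,key=cv2.contourArea)[:,0,:]
def rect(n,c,z):
    w=cast(n,c,z).astype(np.float32);r=cv2.minAreaRect(w);return r,cv2.boxPoints(r)
def masks(im):
    h=cv2.cvtColor(im,cv2.COLOR_RGB2HSV);H,S,V=cv2.split(h)
    return {"white":((S<60)&(V>120)).astype(np.uint8)*255,"green":((H>40)&(H<90)&(S>90)).astype(np.uint8)*255,"dark":((V<115)).astype(np.uint8)*255}
E
python3 - <<'E'
from h import *
im=cv2.imread("pics/top0.png")[:,:,::-1].copy();m=masks(im)
np.set_printoptions(precision=1,suppress=True)
cn=big(m["white"],(205,200,290,290));print("notched",rect("top",cn,22))
cp=big(m["white"],(85,195,165,285));print("plain",rect("top",cp,22))
cb=big(m["dark"]|m["green"],(330,170,410,260));print("base",rect("top",cb,45))
k=big(m["green"],(330,170,410,260));print("key",rect("top",k,75),k.mean(0))
g=big(m["green"],(205,200,290,290));print("notchgreen",rect("top",g,22))
b=big(m["dark"],(230,228,258,265));print("bar",rect("top",b,72))
o=im[:,:,::-1].copy()
for c in(cn,cb,k,b,g): cv2.polylines(o,[c.astype(np.int32)],True,(255,0,255),1)
cv2.imwrite("pics/o.png",cv2.resize(o[165:290,205:410],None,fx=3.8,fy=3.8,interpolation=cv2.INTER_NEAREST))
E
```

```text
notched (((474.197998046875, 27.875221252441406), (110.17518615722656, 150.87644958496094), 79.82032012939453), array([[390.2, -13. ],
       [538.7, -39.7],
       [558.2,  68.8],
       [409.7,  95.4]], dtype=float32))
plain (((486.4429016113281, 335.3691711425781), (150.86680603027344, 110.94974517822266), 15.683050155639648), array([[398.8, 368.4],
       [428.8, 261.6],
       [574.1, 302.4],
       [544.1, 409.2]], dtype=float32))
base (((558.694580078125, -286.0204772949219), (117.55618286132812, 161.66075134277344), 81.14619445800781), array([[ 469.8, -331.7],
       [ 629.5, -356.5],
       [ 647.6, -240.4],
       [ 487.9, -215.5]], dtype=float32))
key (((618.4095458984375, -293.78790283203125), (20.590576171875, 35.87434387207031), 45.404380798339844), array([[ 598.4, -288.5],
       [ 624. , -313.7],
       [ 638.4, -299.1],
       [ 612.9, -273.9]], dtype=float32)) [375.  187.7]
notchgreen (((526.81103515625, 18.337125778198242), (62.95176315307617, 32.75264358520508), 80.49510192871094), array([[505.5, -10. ],
       [537.8, -15.4],
       [548.2,  46.7],
       [515.9,  52.1]], dtype=float32))
bar (((475.44793701171875, 27.079051971435547), (19.718170166015625, 64.6362075805664), 83.89481353759766), array([[442.3,  20.7],
       [506.5,  13.8],
       [508.6,  33.4],
       [444.4,  40.3]], dtype=float32))
```

View pics/o.png

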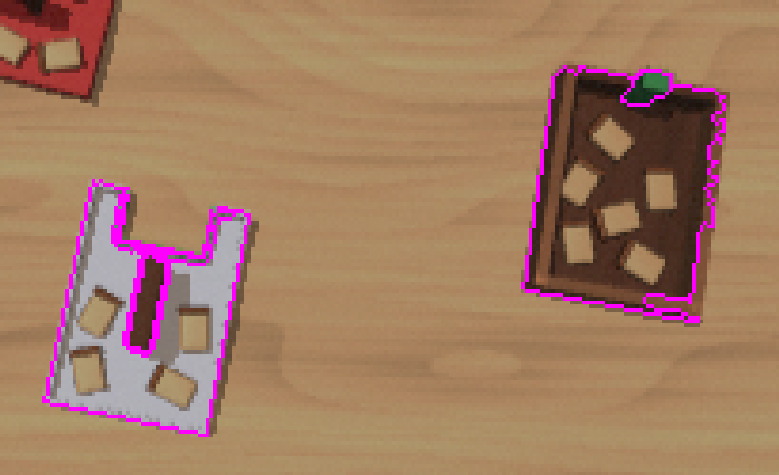

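```bash
python3 - <<'E'
from h import *
a=cv2.imread("pics/top0.png")[172:260,335:405];b=cv2.imread("pics/side0.png")[105:165,255:335]
a=cv2.resize(a,None,fx=6,fy=6,interpolation=cv2.INTER_CUBIC);b=cv2.resize(b,None,fx=4.5,fy=4.5,interpolation=cv2.INTER_CUBIC)
o=np.zeros((a.shape[0],a.shape[1]+b.shape[1],3),np.uint8);o[:,:a.shape[1]]=a;o[:b.shape[0],a.shape[1]:]=b
o=cv2.convertScaleAbs(o,alpha=1.6);print(o.shape);cv2.imwrite("pics/c.png",o)
E
```

```text
(528, 780, 3)
```

View pics/c.png

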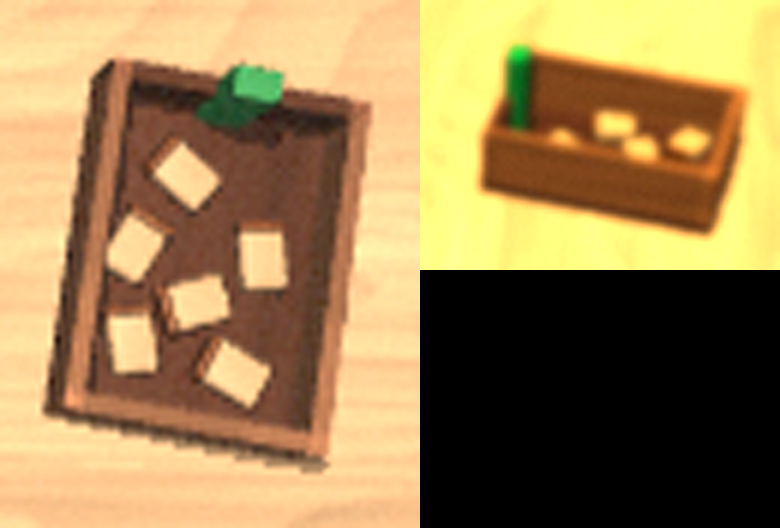

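The enlarged crop shows the base tray's rim corners at crop (112,60), (371,103), (323,457) and (66,405), and the key top around (257,84).

```bash
python3 - <<'E'
from h import *
np.set_printoptions(precision=2,suppress=True)
f=lambda c:(np.array(c)+.5)/6-.5+[335,172]
w=cast("top",f([(112,60),(371,103),(323,457),(66,405)]),45)
print(w,w.mean(0)); 
for i,j in((3,0),(2,1),(1,0),(2,3)):
    d=w[j]-w[i];print(np.hypot(*d),np.degrees(np.arctan2(d[1],d[0])))
print("key",cast("top",f([(257,84)]),75))
s=manip.read_state();print(s["eef_pos"],s["eef_rot"])
E
```

```text
[[ 639.01 -246.75]
 [ 623.13 -355.76]
 [ 474.7  -330.79]
 [ 493.51 -225.26]] [ 557.59 -289.64]
147.0793355611881 -8.403896237531704
150.52491230637034 -9.54841317171377
110.15273219725741 81.71543164070073
107.19323117557553 79.89283398764675
key [[ 624.57 -299.88]]
[ 126.32 -535.06  204.96] [-3.14 -0.    0.23]
```

Request:
{"name": "arm_command", "arguments": {"targets": [{"hand": 1,"x": 0,"y": 0,"z": 0,"yaw": 0.137},{"hand": 1,"x": 0,"y": 0,"z": 0,"yaw": 0.137},{"hand": 1,"x": 0,"y": 0,"z": 0,"yaw": 0.136},{"hand": 1,"x": 0.013,"y": -0.034,"z": 0,"yaw": 0},{"hand": 1,"x": 0.013,"y": -0.034,"z": 0,"yaw": 0},{"hand": 1,"x": 0.013,"y": -0.034,"z": 0,"yaw": 0},{"hand": 1,"x": 0.013,"y": -0.034,"z": 0,"yaw": 0},{"hand": 1,"x": 0.013,"y": -0.034,"z": 0,"yaw": 0},{"hand": 1,"x": 0.013,"y": -0.034,"z": 0,"yaw": 0},{"hand": 1,"x": 0.013,"y": -0.034,"z": 0,"yaw": 0}], "newtons": 30}}

```text
clock: 1.1
eef_pos: [258.5, -315.8, 205.3]
eef_rot: [-3.141, 0.0, -0.178]
wrist_force: [1.9, 0.7, 0.9]
finger_gap: 94.1
finger_force: 0.0
```

Request:
{"name": "arm_command", "arguments": {"targets": [{"hand": 1,"x": 0.013,"y": -0.034,"z": 0,"yaw": 0},{"hand": 1,"x": 0.013,"y": -0.034,"z": 0,"yaw": 0},{"hand": 1,"x": 0.013,"y": -0.034,"z": 0,"yaw": 0},{"hand": 1,"x": 0.013,"y": -0.034,"z": 0,"yaw": 0},{"hand": 1,"x": 0.013,"y": -0.034,"z": 0,"yaw": 0},{"hand": 1,"x": 0.013,"y": -0.034,"z": 0,"yaw": 0},{"hand": 1,"x": 0.013,"y": -0.034,"z": 0,"yaw": 0},{"hand": 1,"x": 0.013,"y": -0.034,"z": 0,"yaw": 0},{"hand": 1,"x": 0.013,"y": -0.034,"z": 0,"yaw": 0},{"hand": 1,"x": 0,"y": 0,"z": 0,"yaw": 0}]}}

```text
clock: 2.1
eef_pos: [428.5, -34.1, 205.1]
eef_rot: [-3.141, 0.001, -0.175]
wrist_force: [0.2, -1.4, 0.1]
finger_gap: 93.9
finger_force: 0.0
```

```bash
cat > d.py <<'E'
import sys
from h import *
from scipy.spatial.transform import Rotation as R
x,y,z,yaw=map(float,sys.argv[1:5])
s=manip.read_state();r=s["eef_rot"];p=s["eef_pos"];M=R.from_euler("xyz",r).as_matrix()
print("t",s["clock"],"p",p.round(1),"rot",r.round(4),"gap",round(s["finger_gap"],1),"j6",s["joints"][5].round(2))
dy=-(yaw-r[2]);print("tool shift mm",(M.T@(np.array([x,y,z])-p)).round(1),"yaw",round(dy,4))
E
python3 d.py 474.8 27.5 42 -0.178
```

```text
t 2.1 p [428.5 -34.1 205.1] rot [-3.1411e+00  6.0000e-04 -1.7470e-01] gap 93.9 j6 1.58
tool shift mm [ 35.  -68.6 163.1] yaw 0.0033
```

Move over the bar, descend to z≈100, then check before going lower.

Request:
{"name": "arm_command", "arguments": {"targets": [{"hand": 1,"x": 0.0175,"y": -0.034,"z": 0,"yaw": 0.003},{"hand": 1,"x": 0.0175,"y": -0.0345,"z": 0,"yaw": 0},{"hand": 1,"z": 0.03},{"hand": 1,"z": 0.03},{"hand": 1,"z": 0.03},{"hand": 1,"z": 0},{"hand": 1,"z": 0}]}}

```text
schema error: expected keys hand, x, y, z, yaw
```

```bash
python3 d.py 474.8 27.5 42 -0.178; python3 - <<'E'
from h import *
a=camera("top")[190:300,190:300];b=camera("side")[120:270,250:400]
cv2.imwrite("pics/g.png",np.hstack([cv2.resize(a,(390,390)),cv2.resize(b,(390,390))])[:,:,::-1])
E
```

```text
t 2.1 p [428.5 -34.1 205.1] rot [-3.1411e+00  6.0000e-04 -1.7470e-01] gap 93.9 j6 1.58
tool shift mm [ 35.  -68.6 163.1] yaw 0.0033
```

View pics/g.png

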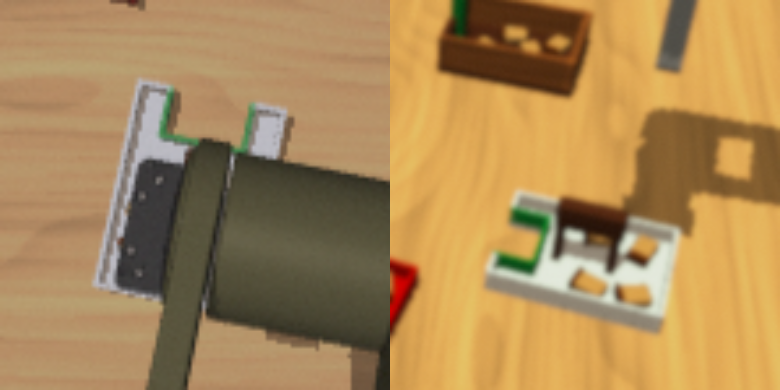

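The move was refused because a row lacked some keys, so nothing moved. The picture shows the tray undisturbed, with the gripper off to its right. I'm repeating the move with all keys in every row.

Request:
{"name": "arm_command", "arguments": {"targets": [{"hand": 1,"x": 0.0175,"y": -0.034,"z": 0,"yaw": 0.003},{"hand": 1,"x": 0.0175,"y": -0.0345,"z": 0,"yaw": 0},{"hand": 1,"x": 0,"y": 0,"z": 0.03,"yaw": 0},{"hand": 1,"x": 0,"y": 0,"z": 0.03,"yaw": 0},{"hand": 1,"x": 0,"y": 0,"z": 0.03,"yaw": 0},{"hand": 1,"x": 0,"y": 0,"z": 0,"yaw": 0},{"hand": 1,"x": 0,"y": 0,"z": 0,"yaw": 0}]}}

```text
clock: 2.9
eef_pos: [474.2, 23.5, 116.3]
eef_rot: [3.142, 0.0, -0.182]
wrist_force: [0.4, -0.5, 0.6]
finger_gap: 94.4
finger_force: 0.0
```

```bash
python3 d.py 474.8 27.5 42 -0.178; python3 - <<'E'
from h import *
b=camera("side")[120:270,250:400]
cv2.imwrite("pics/g2.png",cv2.resize(b,(520,520))[:,:,::-1])
E
```

```text
t 2.9 p [474.2  23.5 116.3] rot [ 3.1415e+00  1.0000e-04 -1.8230e-01] gap 94.4 j6 1.73
tool shift mm [-0.1 -4.  74.3] yaw -0.0043
```

View pics/g2.png

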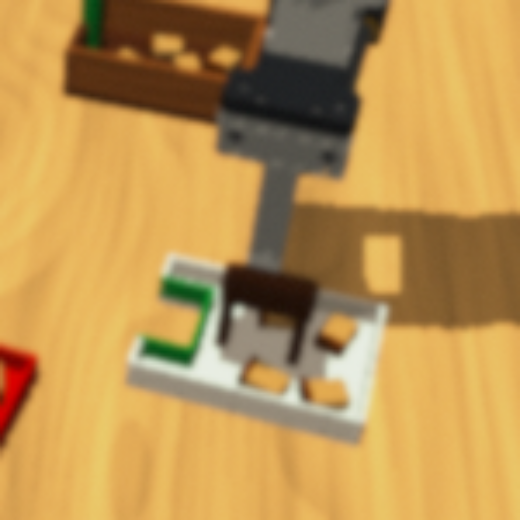

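```bash
python3 - <<'E'
from h import *
c=get_calibration("side");K=c["K"];T=np.linalg.inv(c["cam_to_world"])
for n,p in dict(near=(482,70,116),far=(466,-23,116),bar=(475,27,72)).items():
    q=T[:3,:3]@np.array(p)+T[:3,3];u=K[0,0]*q[0]/-q[2]+K[0,2];v=-K[1,1]*q[1]/-q[2]+K[1,2]
    print(n,round((u-250)*520/150),round((v-120)*520/150))
E
```

```text
near 265 266
far 293 173
bar 268 274
```

The visible finger is the near one: its predicted tip (265,266) matches the image, and so does the bar's position. Next I'll descend and grip.

Request:
{"name": "arm_command", "arguments": {"targets": [{"hand": 1,"x": 0,"y": -0.004,"z": 0.025,"yaw": -0.004},{"hand": 1,"x": 0,"y": 0,"z": 0.025,"yaw": 0},{"hand": 1,"x": 0,"y": 0,"z": 0.024,"yaw": 0},{"hand": 1,"x": 0,"y": 0,"z": 0,"yaw": 0},{"hand": 1,"x": 0,"y": 0,"z": 0,"yaw": 0},{"hand": -1,"x": 0,"y": 0,"z": 0,"yaw": 0},{"hand": -1,"x": 0,"y": 0,"z": 0,"yaw": 0},{"hand": -1,"x": 0,"y": 0,"z": 0,"yaw": 0},{"hand": -1,"x": 0,"y": 0,"z": 0,"yaw": 0},{"hand": -1,"x": 0,"y": 0,"z": 0,"yaw": 0}], "newtons": 30}}

```text
clock: 3.95
eef_pos: [475.0, 28.3, 41.6]
eef_rot: [-3.142, -0.0, -0.177]
wrist_force: [0.5, -0.2, 0.0]
finger_gap: 57.3
finger_force: 0.0
```

Request:
{"name": "arm_command", "arguments": {"targets": [{"hand": -1,"x": 0,"y": 0,"z": 0,"yaw": 0},{"hand": -1,"x": 0,"y": 0,"z": 0,"yaw": 0},{"hand": -1,"x": 0,"y": 0,"z": 0,"yaw": 0}]}}

```text
clock: 4.25
eef_pos: [474.9, 28.3, 41.4]
eef_rot: [-3.142, 0.0, -0.177]
wrist_force: [-0.1, 0.3, -0.7]
finger_gap: 33.7
finger_force: 0.0
```

```bash
python3 d.py 474.8 27.5 42 -0.178
```

```text
t 4.25 p [474.9  28.3  41.4] rot [-3.1416e+00  1.0000e-04 -1.7720e-01] gap 33.7 j6 1.73
tool shift mm [ 0.1  0.8 -0.6] yaw 0.0008
```

Close fully, then lift 120 mm.

Request:
{"name": "arm_command", "arguments": {"targets": [{"hand": -1,"x": 0,"y": 0,"z": 0,"yaw": 0},{"hand": -1,"x": 0,"y": 0,"z": 0,"yaw": 0},{"hand": -1,"x": 0,"y": 0,"z": 0,"yaw": 0},{"hand": -1,"x": 0,"y": 0,"z": 0,"yaw": 0},{"hand": -1,"x": 0,"y": 0,"z": 0,"yaw": 0},{"hand": -1,"x": 0,"y": 0,"z": 0,"yaw": 0}], "newtons": 40}}

```text
clock: 4.85
eef_pos: [474.9, 28.3, 41.4]
eef_rot: [3.142, 0.0, -0.177]
wrist_force: [-0.6, -0.9, 0.4]
finger_gap: 15.4
finger_force: 40.0
```

Request:
{"name": "arm_command", "arguments": {"targets": [{"hand": -1,"x": 0,"y": 0,"z": -0.005,"yaw": 0},{"hand": -1,"x": 0,"y": 0,"z": -0.01,"yaw": 0},{"hand": -1,"x": 0,"y": 0,"z": -0.02,"yaw": 0},{"hand": -1,"x": 0,"y": 0,"z": -0.02,"yaw": 0},{"hand": -1,"x": 0,"y": 0,"z": -0.02,"yaw": 0},{"hand": -1,"x": 0,"y": 0,"z": -0.02,"yaw": 0},{"hand": -1,"x": 0,"y": 0,"z": -0.02,"yaw": 0},{"hand": -1,"x": 0,"y": 0,"z": -0.005,"yaw": 0},{"hand": -1,"x": 0,"y": 0,"z": 0,"yaw": 0}]}}

```text
clock: 5.75
eef_pos: [475.0, 28.3, 162.0]
eef_rot: [-3.141, -0.001, -0.177]
wrist_force: [-0.1, 0.1, -3.8]
finger_gap: 16.0
finger_force: 40.0
```

```bash
python3 d.py 558.3 -289.3 160 -0.159
```

```text
t 5.75 p [475.   28.3 162. ] rot [-3.1413e+00 -1.3000e-03 -1.7720e-01] gap 16.0 j6 1.73
tool shift mm [138.  298.    2.1] yaw -0.0182
```

Request:
{"name": "arm_command", "arguments": {"targets": [{"hand": -1,"x": 0.005,"y": 0.01,"z": 0,"yaw": 0},{"hand": -1,"x": 0.01,"y": 0.022,"z": 0,"yaw": 0},{"hand": -1,"x": 0.01,"y": 0.022,"z": 0,"yaw": 0},{"hand": -1,"x": 0.01,"y": 0.022,"z": 0,"yaw": 0},{"hand": -1,"x": 0.01,"y": 0.022,"z": 0,"yaw": 0},{"hand": -1,"x": 0.01,"y": 0.022,"z": 0,"yaw": 0},{"hand": -1,"x": 0.01,"y": 0.022,"z": 0,"yaw": 0},{"hand": -1,"x": 0.01,"y": 0.022,"z": 0,"yaw": 0},{"hand": -1,"x": 0.01,"y": 0.022,"z": 0,"yaw": 0},{"hand": -1,"x": 0.01,"y": 0.022,"z": 0,"yaw": 0}]}}

```text
clock: 6.75
eef_pos: [531.3, -194.8, 160.0]
eef_rot: [-3.141, 0.002, -0.177]
wrist_force: [0.3, -0.0, -2.4]
finger_gap: 15.5
finger_force: 40.0
```

Request:
{"name": "arm_command", "arguments": {"targets": [{"hand": -1,"x": 0.01,"y": 0.022,"z": 0,"yaw": 0},{"hand": -1,"x": 0.01,"y": 0.022,"z": 0,"yaw": 0},{"hand": -1,"x": 0.01,"y": 0.022,"z": 0,"yaw": 0},{"hand": -1,"x": 0.008,"y": 0.018,"z": 0,"yaw": -0.009},{"hand": -1,"x": 0.005,"y": 0.006,"z": 0,"yaw": -0.009},{"hand": -1,"x": 0,"y": 0,"z": 0,"yaw": 0},{"hand": -1,"x": 0,"y": 0,"z": 0,"yaw": 0}]}}

```text
clock: 7.45
eef_pos: [558.0, -288.8, 160.8]
eef_rot: [-3.141, 0.001, -0.159]
wrist_force: [-0.1, -0.1, -3.1]
finger_gap: 16.0
finger_force: 40.0
```

```bash
python3 d.py 558.3 -289.3 91 -0.159; python3 - <<'E'
from h import *
a=camera("top")[150:280,310:440];b=camera("side")[50:180,220:350]
cv2.imwrite("pics/p.png",np.hstack([cv2.resize(a,(400,400)),cv2.resize(b,(400,400))])[:,:,::-1])
E
```

```text
t 7.45 p [ 558.  -288.8  160.8] rot [-3.141e+00  1.100e-03 -1.591e-01] gap 16.0 j6 1.19
tool shift mm [ 0.5  0.5 69.8] yaw -0.0001
```

View pics/p.png

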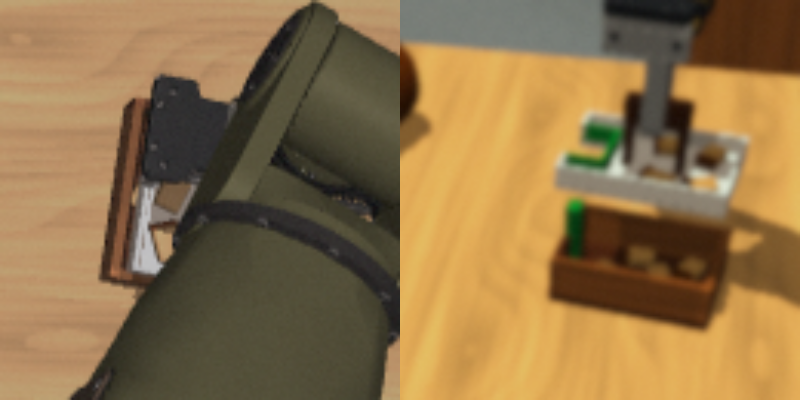

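The side view shows the tray held level at about (650,165), directly above the base, with the notch over the key at (575,225). I'll lower it to 12 mm above the rim, then continue gently.

Request:
{"name": "arm_command", "arguments": {"targets": [{"hand": -1,"x": 0,"y": 0,"z": 0.01,"yaw": 0},{"hand": -1,"x": 0,"y": 0,"z": 0.015,"yaw": 0},{"hand": -1,"x": 0,"y": 0,"z": 0.015,"yaw": 0},{"hand": -1,"x": 0,"y": 0,"z": 0.012,"yaw": 0},{"hand": -1,"x": 0,"y": 0,"z": 0.01,"yaw": 0},{"hand": -1,"x": 0,"y": 0,"z": 0.004,"yaw": 0},{"hand": -1,"x": 0,"y": 0,"z": 0.002,"yaw": 0},{"hand": -1,"x": 0,"y": 0,"z": 0,"yaw": 0},{"hand": -1,"x": 0,"y": 0,"z": 0,"yaw": 0}]}}

```text
clock: 8.45
eef_pos: [558.5, -289.5, 94.0]
eef_rot: [3.141, -0.001, -0.159]
wrist_force: [0.2, 0.5, -3.4]
finger_gap: 15.6
finger_force: 40.0
```

Request:
{"name": "arm_command", "arguments": {"targets": [{"hand": -1,"x": 0,"y": 0,"z": 0.002,"yaw": 0},{"hand": -1,"x": 0,"y": 0,"z": 0.002,"yaw": 0},{"hand": -1,"x": 0,"y": 0,"z": 0.001,"yaw": 0},{"hand": -1,"x": 0,"y": 0,"z": 0,"yaw": 0},{"hand": -1,"x": 0,"y": 0,"z": 0,"yaw": 0}]}}

```text
clock: 8.95
eef_pos: [558.2, -289.3, 88.4]
eef_rot: [-3.142, 0.0, -0.159]
wrist_force: [0.7, -1.1, -3.2]
finger_gap: 15.7
finger_force: 40.0
```

Request:
{"name": "arm_command", "arguments": {"targets": [{"hand": -1,"x": 0,"y": 0,"z": 0.001,"yaw": 0},{"hand": -1,"x": 0,"y": 0,"z": 0.001,"yaw": 0},{"hand": -1,"x": 0,"y": 0,"z": 0,"yaw": 0},{"hand": -1,"x": 0,"y": 0,"z": 0,"yaw": 0}]}}

```text
clock: 9.35
eef_pos: [558.3, -289.4, 86.5]
eef_rot: [3.142, -0.0, -0.159]
wrist_force: [0.2, 0.1, -2.6]
finger_gap: 15.8
finger_force: 40.0
```

Request:
{"name": "arm_command", "arguments": {"targets": [{"hand": -1,"x": 0,"y": 0,"z": 0.0005,"yaw": 0},{"hand": -1,"x": 0,"y": 0,"z": 0.0005,"yaw": 0},{"hand": -1,"x": 0,"y": 0,"z": 0,"yaw": 0},{"hand": -1,"x": 0,"y": 0,"z": 0,"yaw": 0}]}}

```text
clock: 9.75
eef_pos: [558.3, -289.3, 86.5]
eef_rot: [3.141, -0.001, -0.159]
wrist_force: [-3.8, 3.0, 8.2]
finger_gap: 15.8
finger_force: 40.0
```

It made contact at the expected height (force +8 N at z 86.5). I'll release and retreat.

Request:
{"name": "arm_command", "arguments": {"targets": [{"hand": 0,"x": 0,"y": 0,"z": 0,"yaw": 0},{"hand": 0,"x": 0,"y": 0,"z": 0,"yaw": 0},{"hand": 0,"x": 0,"y": 0,"z": 0,"yaw": 0},{"hand": 0,"x": 0,"y": 0,"z": 0,"yaw": 0},{"hand": 0,"x": 0,"y": 0,"z": 0,"yaw": 0},{"hand": 0,"x": 0,"y": 0,"z": 0,"yaw": 0},{"hand": 0,"x": 0,"y": 0,"z": 0,"yaw": 0}]}}

```text
clock: 10.45
eef_pos: [558.3, -289.3, 85.4]
eef_rot: [3.142, 0.0, -0.159]
wrist_force: [-1.2, -0.0, 0.2]
finger_gap: 47.0
finger_force: 0.0
```

Request:
{"name": "arm_command", "arguments": {"targets": [{"hand": 0,"x": 0,"y": 0,"z": -0.01,"yaw": 0},{"hand": 0,"x": 0,"y": 0,"z": -0.02,"yaw": 0},{"hand": 0,"x": 0,"y": 0,"z": -0.03,"yaw": 0},{"hand": 0,"x": 0,"y": 0,"z": -0.03,"yaw": 0},{"hand": 0,"x": 0,"y": 0,"z": -0.03,"yaw": 0},{"hand": 0,"x": -0.03,"y": 0,"z": 0,"yaw": 0},{"hand": 0,"x": -0.03,"y": 0,"z": 0,"yaw": 0},{"hand": 0,"x": -0.03,"y": 0,"z": 0,"yaw": 0},{"hand": 0,"x": -0.03,"y": 0,"z": 0,"yaw": 0},{"hand": 0,"x": 0,"y": 0,"z": 0,"yaw": 0}]}}

```text
clock: 11.45
eef_pos: [437.7, -270.0, 206.7]
eef_rot: [3.141, -0.001, -0.16]
wrist_force: [0.4, 0.0, -1.1]
finger_gap: 46.9
finger_force: 0.0
```

```bash
python3 - <<'E'
from h import *
t=camera("top");a=t[150:280,310:440];b=camera("side")[50:180,220:350]
cv2.imwrite("pics/q.png",np.hstack([cv2.resize(a,(400,400)),cv2.resize(b,(400,400))])[:,:,::-1])
E
```

```text
(no output)
```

View pics/q.png

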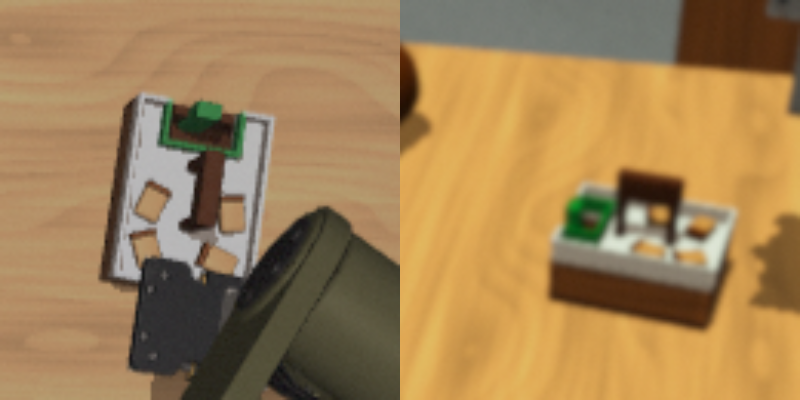

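The tray sits flat and square on the base, with the key inside the notch at about (205,118) in the top view. The gripper is clear.

```bash
python3 -c "
from cell import manip
print(manip.sign_off())"
```

```text
the job is handed in; nothing more can be done
None
```

The notched tray is on the dark wooden tray, flat and square with the key in its notch; I lowered it by hand, released it and handed the job in at about 11.5 s, without the arm going near the plain tray or the jar (no verdict was returned).

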